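# Line the bar slugs up by thickness

### The arm

A 7-joint arm with a two-finger parallel gripper is mounted at the origin on a cart in front of the work surface, level with it; the furniture and walls round the work are solid. World frame = base frame: x ahead of the robot, y to its left, z up, the work surface at z = 0. Lengths are in m, angles in rad, forces in N, time in s.
With the tool pointing down it reaches from about 0.4 to 0.85 m from the base axis. Payload 10.4 kg.
Tool frame: the origin (TCP) lies at the centre of the arm's flange, where the gripper is bolted on; the fingertips stand 182 mm ahead of it and the grasp point (between the pads) lies r.grasp_offset ahead of it (r.grasp_offset is the distance from the TCP to the grasp point, in m); z points along the fingers, y is the line along which they close (so a half turn about z gives the same grasp; the last joint's range is limited). The gripper opens to 87 mm and grips with 3 to 60 N. Pads are 19 mm wide; open, the fingers measure 117 mm over their backs; the gripper's body (75 mm by 190 mm) begins 51 mm behind the grasp point.
Start: joints at [1.316, 0.332, -0.065, 1.46, 0.022, 1.35, -0.088], TCP at [0.144, -0.608, 0.405] pointing down, gripper open.
Joint ranges: [-2.6, 2.6], [-0.5, 2.12], [-1.47, 1.34], [0.16, 2.42], [-1.27, 4.41], [0.06, 2.06], [-2.6, 2.6]. Speed limits (rad/s): [2.22, 2.22, 2.79, 2.79, 3.14, 3.14, 3.14].

### API

Orientations are given as a unit quaternion [x, y, z, w].
In Python, from bench import status, vision, job, spotter, r gives the robot as it stands. The module is installed in compiled form; this text tells all that it offers.
- The arm moves only by the tool play_rows, never from a script. Its argument "series" is a list of rows, each a list of 6 numbers: the shift along the tool's x, y, z each as a share of 150 mm, from -1 to 1, then the turn, a rotation vector about the tool's x, y, z each as a share of 30 degrees, from -1 to 1. In form: [[x, y, z, ax, ay, az], ...]. A call has 1 to 5 rows; each row is the pose to reach, as a shift and turn from the pose commanded when the call began, along the tool's axes at that moment; what a row does not reach only later rows make up. A row lasts 1/10 s, in which the tool goes at most 50 mm and 8.59 degrees, less where a joint would pass 70% of its speed; a pose out of reach is approached as far as the arm can. A call with a number of a shift or a turn outside -1 to 1 is refused whole. A call with a gripper value outside its range is refused whole. "fingers" is the opening, from -1 (shut) to 1 (fully open), set as the call begins (left out, the last holds). The fingers move at their own pace and stop on an object; "squeeze" is the grip in N (left out, the last holds). Time passes only in rows, so rows that repeat a pose let the fingers close. It gives the time, the measured TCP pose, the force, the opening and the grip force at its end, in the units of the state.
- status.read_state(): the state, without advancing time (a new reading comes with each control period).
- vision.camera(name): name is "scene" or "top" or "wrist"; returns the picture (480x640x3 uint8, blue, green, red); there is no depth.
- vision.calibration(name): a dict with "fx", "fy", "cx", "cy" (pixels), "rvec" (rotation vector, rad) and "tvec" (3), from world to camera coordinates, as OpenCV has them; the wrist camera has in their place "T_tool_cam" (4x4, takes a point from camera to tool coordinates, whose origin is the TCP and whose axes are the flange's). Camera axes: x right, y down, z forward; pixel columns grow to the right and rows downward; lengths in m; the calibration is good to about 2 mm. A picture is of the moment at which its call begins: read the wrist's pose just before it. calibration takes no time and is no camera call.
- job.close_job(): hands the job in; it is judged then, once.
Trained networks look in the newest picture that a camera, given by its name, has taken for a name from the list of things; names that differ only in an ending like _2 or _b are one class to them, and where a whole thing is asked for, a point or a joint stands for the part that bears it (a point fixed in the world has none). Each returns a list of dicts, best first, with "conf" (0 to 1); they miss things now and then, are a little off and sometimes report something else, mostly with a low value. They report only what shows in the picture. A call takes as long as a camera call. They do not tell look-alikes from the thing itself.
- spotter.boxes_of(camera, name): "point" ([x, y, z] in m, in world coordinates, good to about 4 mm: the middle of the surface that is visible of it).
- spotter.regions_of(camera, name): "pixels" (480x640 bool, what is visible of it).
The state is a dict: "time": time; "joint_positions": joint angles; "joint_vel": joint speeds; "joint_torque": joint torques, N m; "ee_pos": TCP position; "eef_rot": TCP orientation; "ft_force": force on the tool from outside, world axes, zero at the start; "torque": the same for the moment, N m; "width": finger opening in m; "grip_force": force on a finger pad.
Only numpy, scipy, OpenCV 4.12 (cv2) and the standard library are available. Lean on these libraries where they do the work, as an engineer would, in place of code of your own. Each camera call takes 0.05 s, during which the arm holds its last target. There are 200 camera calls.

### The job

Line the four round steel slugs up on the aluminium strip in order of thickness: the thickest on the round mark next to the strip's upright end plate, then the next thickest, and so on, with the thinnest on the mark farthest from the plate. Stand each one upright in the middle of its mark, one to a mark, let go of them all, and leave the wrench and the marker pen where they are.

Things in the scene. Friction and masses are not known exactly. Their poses are not given: they have to be found in the camera images.
- slug_40: thickest slug: short plain steel cylinder of 40 mm diameter, 28 mm high, about 0.28 kg, standing on its flat end on the table in a loose row beside the strip, next to the table's right-hand lip. Origin: centre of its underside, z up. Neighbours in the row stand near: close the fingers across the row, not along it.
- slug_32: second thickest slug: short plain steel cylinder of 32 mm diameter, 28 mm high, about 0.18 kg, standing on its flat end on the table in a loose row beside the strip, next to the table's right-hand lip. Origin: centre of its underside, z up. Neighbours in the row stand near: close the fingers across the row, not along it.
- slug_24: third thickest slug: short plain steel cylinder of 24 mm diameter, 28 mm high, about 0.1 kg, standing on its flat end on the table in a loose row beside the strip, next to the table's right-hand lip. Origin: centre of its underside, z up. Neighbours in the row stand near: close the fingers across the row, not along it.
- slug_16: thinnest slug: short plain steel cylinder of 16 mm diameter, 28 mm high, about 0.04 kg, standing on its flat end on the table in a loose row beside the strip, next to the table's right-hand lip. Origin: centre of its underside, z up. Neighbours in the row stand near: close the fingers across the row, not along it.
- strip: fixed aluminium bar on the table, 46 (x) x 250 (y) x 10 mm high. Origin: centre of its underside; y along the row of marks, pointing away from the robot and about 0.25 rad to the right of world x; the slugs' row and the table's lip (20 mm high, 48 mm beyond their centres) are parallel to it. Four flush dark round marks, 26 mm across, at x = 0, y = -75, -25, 25, 75 mm.
- end_plate: fixed upright dark steel plate across one end of the strip: 46 mm wide, 5 mm thick, its top 30 mm above the strip, on a foot 12 mm wide. It is at the strip's y = +118 or -118 mm, either end by chance, 43 mm from the centre of the nearest mark; the other end has only a low trim 4 mm high. Origin: centre of the underside of its foot, on the strip's top.
- wrench: bystander: loose steel wrench, 36 x 214 x 8 mm, flat on the table to the left of the strip. Origin: centre of its underside. Note: further left, close to the robot, is a fixed wooden stand, its top at world x 0.05 to 0.25, y 0.20 to 0.54, height 0.36 m. An upper arm left of the base axis can strike it: if so, keep the wrist far out, tool leaning up to 0.6 rad, equal at pick and place.
- marker: bystander: loose white and blue marker pen, 131 mm long, 14 wide, 16 mm high, lying to the left of the strip. Origin: centre of its underside.
Things that resemble listed ones, but are neither listed nor needed, are in the scene too. What is shaped like the slug_24 but yellow is not meant. What is shaped like the slug_40 but green is not meant.

How it is judged:
At the end, for the whole second after the job is handed in: Counted from the end plate the marks hold the 40, 32, 24 and 16 mm slugs. Each stands upright on the strip (tilt below 0.1 rad, underside 6 to 16 mm above the table), its centre within 12 mm of its mark's centre along the strip and across it, released and at rest (horizontal distance between slug_40 and end_plate between 0.031 and 0.055 m and x of slug_40 in the frame of strip between -0.012 and 0.012 m and angle between each of slug_40, slug_32, slug_24, slug_16's own z axis and vertical below 0.1 rad and height (world z) of slug_40 between 0.006 and 0.016 m and linear speed of each of slug_40, slug_32, slug_24, slug_16 below 0.02 m/s and angular speed of each of slug_40, slug_32, slug_24, slug_16 below 0.2 rad/s and contact force between each of slug_40, slug_32, slug_24, slug_16 and the fingers below 0.1 N and horizontal distance between slug_32 and end_plate between 0.081 and 0.105 m and x of slug_32 in the frame of strip between -0.012 and 0.012 m and height (world z) of slug_32 between 0.006 and 0.016 m and horizontal distance between slug_24 and end_plate between 0.131 and 0.155 m and x of slug_24 in the frame of strip between -0.012 and 0.012 m and height (world z) of slug_24 between 0.006 and 0.016 m and horizontal distance between slug_16 and end_plate between 0.181 and 0.205 m and x of slug_16 in the frame of strip between -0.012 and 0.012 m and height (world z) of slug_16 between 0.006 and 0.016 m); the robot touches nothing.
It fails at once if the wrench was disturbed (moved more than 20 mm) (distance of wrench from where it was at the start of the episode above 0.02 m).
It fails at once if the marker was disturbed (moved more than 20 mm) (distance of marker from where it was at the start of the episode above 0.02 m).
It also fails if it takes over 86 s, if anything falls off the work surface, if the arm or the gripper's body presses on something with over 40 N, if the wrist force passes 120 N, or if a joint passes its speed limit or range.

## Working session

There is one attempt and no reset: what is moved stays moved. The work goes in short steps, Python scripts to look and compute and a tool call to move; the robot and the scene stay as the last step left them, time stands still between calls to the robot, and variables do not carry over. Pictures are saved under pics/ and viewed, at most 14 in all, crops included, and the job is handed in when it is done.

Besides the shell and the picture viewer there is one more tool, called after "Call:" as name([rows], argument=value, ...), one row to a line, values as JSON. play_rows: Moves the arm, as the interface text tells. Shift numbers are shares of 150 mm and turn numbers shares of 30 degrees, none past 1 either way. Its arguments: {"type":"object","properties":{"series":{"type":"array","items":{"type":"array","items":{"type":"number"}}},"fingers":{"type":"number"},"squeeze":{"type":"number"}},"required":["series"]}

```bash
mkdir -p pics; ls; python3 - <<'E'
from bench import status, vision, job, spotter, r
import cv2,numpy as np
s=status.read_state()
print({k:np.round(v,3).tolist() for k,v in s.items()}, r.grasp_offset)
for c in ["top","scene"]:
    cv2.imwrite(f"pics/{c}0.png",vision.camera(c)); k=vision.calibration(c); print(c,k)
    for n in ["slug_40","slug_32","slug_24","slug_16","strip","end_plate","wrench","marker"]:
        print(n,[(np.round(d["point"],3).tolist(),round(d["conf"],2)) for d in spotter.boxes_of(c,n)[:4]])
print(vision.calibration("wrist"))
E
```

```text
pics
{'time': 0.0, 'joint_positions': [1.316, 0.333, -0.065, 1.461, 0.022, 1.35, -0.088], 'joint_vel': [-0.0, -0.001, 0.001, 0.0, -0.001, 0.002, -0.001], 'joint_torque': [-0.001, -62.324, 0.024, -38.991, -0.061, 0.039, 0.0], 'ee_pos': [0.144, -0.608, 0.404], 'eef_rot': [0.993, 0.116, -0.0, -0.001], 'ft_force': [-0.02, -0.434, -0.081], 'torque': [-0.001, -0.001, -0.018], 'grip_force': 0.0, 'width': 0.087} 0.1635
top {'fx': 467.04262129143996, 'fy': 467.04262129143996, 'cx': 318.6047401496147, 'cy': 243.24287370521438, 'rvec': array([ 2.16333511, -2.12230461,  0.12517677]), 'tvec': array([-0.01397647,  0.54205175,  0.83945144])}
slug_40 [([0.66, 0.123, 0.034], 0.8), ([0.4, -0.035, 0.025], 0.79), ([0.677, -0.157, 0.028], 0.72), ([0.622, -0.146, 0.029], 0.66)]
slug_32 [([0.66, 0.123, 0.034], 0.8), ([0.4, -0.035, 0.025], 0.79), ([0.677, -0.157, 0.028], 0.72), ([0.622, -0.146, 0.029], 0.66)]
slug_24 [([0.66, 0.123, 0.034], 0.8), ([0.4, -0.035, 0.025], 0.79), ([0.677, -0.157, 0.028], 0.72), ([0.622, -0.146, 0.029], 0.66)]
slug_16 [([0.66, 0.123, 0.034], 0.8), ([0.4, -0.035, 0.025], 0.79), (
[... 977 characters left out ...]
 -0.15, 0.02], 0.68)]
strip [([0.58, -0.131, 0.016], 0.75), ([0.521, -0.056, 0.012], 0.66)]
end_plate [([0.707, -0.09, 0.027], 0.58)]
wrench [([0.509, 0.059, 0.004], 0.9)]
marker [([0.669, 0.044, 0.01], 0.73), ([0.524, -0.059, 0.01], 0.68)]
{'fx': 344.48695918293606, 'fy': 344.48695918293606, 'cx': 324.8445856809189, 'cy': 240.28604154843583, 'T_tool_cam': array([[ 9.19540547e-04, -9.68110947e-01, -2.50520157e-01,
         6.81768449e-02],
       [ 9.99999207e-01,  1.10567102e-03, -6.02236555e-04,
        -3.87912810e-04],
       [ 8.60024678e-04, -2.50519405e-01,  9.68111196e-01,
         2.10218921e-02],
       [ 0.00000000e+00,  0.00000000e+00,  0.00000000e+00,
         1.00000000e+00]])}
```

View pics/top0.png

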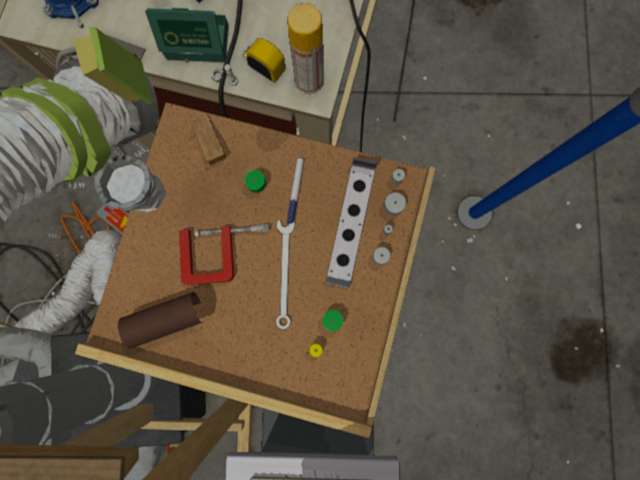

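View pics/scene0.png

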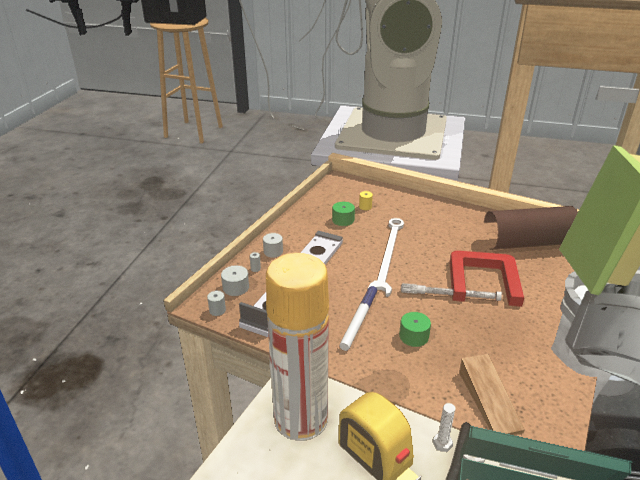

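The top view shows the end plate at the strip's far end (365,160). The slug row, from far to near, looks like 24 (399,175), 40 (395,203), 16 (388,229) and 32 (382,256). The green and yellow look-alikes are elsewhere. Next I'll measure these properly.

```bash
cat > h.py <<'E'
from bench import status, vision, spotter, r
import cv2,numpy as np
from scipy.spatial.transform import Rotation as R
def cam(c):
    s=status.read_state(); im=vision.camera(c); k=vision.calibration(c)
    K=np.array([[k["fx"],0,k["cx"]],[0,k["fy"],k["cy"]],[0,0,1.]])
    if c=="wrist":
        T=np.eye(4);T[:3,:3]=R.from_quat(s["eef_rot"]).as_matrix();T[:3,3]=s["ee_pos"]
        T=T@np.array(k["T_tool_cam"]); A,o=T[:3,:3],T[:3,3]
    else:
        A=R.from_rotvec(k["rvec"]).as_matrix().T; o=-A@np.array(k["tvec"])
    return im,K,A,o
def unproj(px,K,A,o,z):
    px=np.atleast_2d(px).astype(float); d=np.c_[px,np.ones(len(px))]@np.linalg.inv(K).T@A.T
    return o+d*((z-o[2])/d[:,2])[:,None]
def proj(P,K,A,o):
    q=(np.atleast_2d(P)-o)@A@K.T; return q[:,:2]/q[:,2:]
YAW=0.25
def goto(g,yaw=YAW,g0=None):
    """grasp point target -> shares of shift/turn from current pose; tool down"""
    s=status.read_state(); M=R.from_quat(s["eef_rot"])
    x=np.array([np.cos(yaw),-np.sin(yaw),0]); z=np.array([0,0,-1.])
    G=R.from_matrix(np.c_[x,np.cross(z,x),z])
    t=np.array(g)-r.grasp_offset*z
    d=M.inv().apply(t-s["ee_pos"]); w=(M.inv()*G).as_rotvec()
    print("t",round(s["time"],2),"share",np.round(d/.15,3),np.round(w/np.radians(30),3),"grasp now",np.round(s["ee_pos"]+M.apply([0,0,r.grasp_offset]),4))
E
python3 - <<'E'
from h import *
im,K,A,o=cam("top")
cv2.imwrite("pics/topc.png",cv2.resize(im[145:295,310:420],None,fx=4,fy=4,interpolation=cv2.INTER_CUBIC))
big=cv2.resize(im,None,fx=4,fy=4,interpolation=cv2.INTER_CUBIC)
g=cv2.cvtColor(big,cv2.COLOR_BGR2GRAY)
# marks
n,l,st,c=cv2.connectedComponentsWithStats((g[560:1180,1280:1520]<70).astype(np.uint8))
M=[]
for i in range(1,n):
    a=st[i,4]
    if a>200: 
        p=(c[i]+[1280,560]+.5)/4-.5; P=unproj(p,K,A,o,.01)[0]; M.append(P); print("mark",p.round(1),a,st[i,2:4],P.round(4))
for n in ["slug_40"]:
    for d in spotter.regions_of("top",n):
        m=d["pixels"];ys,xs=np.nonzero(m); (cx,cy),rad=cv2.minEnclosingCircle(np.c_[xs,ys].astype(np.float32))
        P=unproj([cx,cy],K,A,o,.028)[0]; print(round(d["conf"],2),round(cx,1),round(cy,1),round(rad,1),len(xs),P.round(4),im[int(cy)+2,int(cx)+2])
E
```

```text
mark [360.5 145.4] 660 [17 50] [ 0.7434 -0.0822  0.01  ]
mark [366.1 161.5] 3959 [110  55] [ 0.7106 -0.0936  0.01  ]
mark [358.9 185.5] 1652 [47 46] [ 0.6616 -0.0799  0.01  ]
mark [353.5 209.9] 1666 [48 46] [ 0.6127 -0.0698  0.01  ]
mark [348.1 234.6] 1706 [48 45] [ 0.5637 -0.0597  0.01  ]
mark [342.6 259.7] 1770 [49 46] [ 0.5147 -0.0498  0.01  ]
0.9 393.8 203.7 11.5 391 [ 0.6222 -0.1456  0.028 ] [131 139 136]
0.9 254.8 181.8 11.9 400 [0.661  0.1223 0.028 ] [ 44 123  11]
0.72 315.5 350.0 6.5 128 [ 0.3454 -0.0017  0.028 ] [  0 163 169]
0.68 331.6 320.2 11.6 398 [ 0.4001 -0.0304  0.028 ] [ 62 111  52]
0.67 380.0 255.1 8.6 221 [ 0.5229 -0.1196  0.028 ] [131 139 137]
0.64 397.3 176.7 8.2 176 [ 0.6754 -0.1523  0.028 ] [136 144 141]
```

View pics/topc.png

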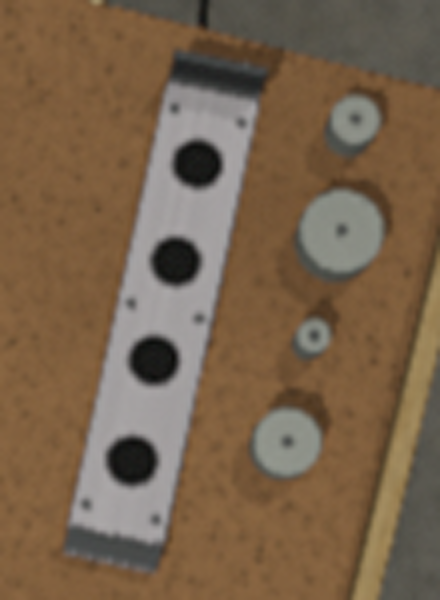

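The crop confirms the slug order. Their centre holes are at full-image pixels (398.6,174.6), (395.2,202.2), (388.2,228.7) and (381.7,255.0), and the strip's angle is about 0.20 rad.

```bash
sed -i 's/^YAW=.*/YAW=0.203/' h.py; python3 - <<'E'
from h import *
k=vision.calibration("top"); A=R.from_rotvec(k["rvec"]).as_matrix().T; o=-A@np.array(k["tvec"])
K=np.array([[k["fx"],0,k["cx"]],[0,k["fy"],k["cy"]],[0,0,1.]])
P=unproj([[398.6,174.6],[395.2,202.2],[388.2,228.7],[381.7,255]],K,A,o,.028); print(P.round(4)); d=P[0]-P[3]; print(np.arctan2(-d[1],d[0]))
goto([0.57,-0.11,0.24])
E
```

```text
[[ 0.6796 -0.1549  0.028 ]
 [ 0.6252 -0.1482  0.028 ]
 [ 0.5736 -0.1349  0.028 ]
 [ 0.5232 -0.1227  0.028 ]]
0.20273546397733228
t 1.0 share [ 3.53  -2.58   0.008] [0.   0.   0.83] grasp now [ 0.1436 -0.6083  0.2413]
```

Call:
play_rows([
  [0.88, -0.645, 0, 0, 0, 0],
  [0.88, -0.645, 0, 0, 0, 0],
  [0.88, -0.645, 0, 0, 0, 0],
  [0.88, -0.645, 0, 0, 0, 0],
  [0.88, -0.645, 0, 0, 0, 0],
], fingers=0.3, squeeze=20)

```text
time: 1.5
ee_pos: [0.2518, -0.4821, 0.4053]
eef_rot: [0.993, 0.118, 0.0, 0.0]
ft_force: [-0.0, 0.1, 0.1]
width: 0.0591
grip_force: 0.0
```

Call:
play_rows([
  [0.88, -0.645, 0, 0, 0, 0],
  [0.88, -0.645, 0, 0, 0, 0],
  [0.88, -0.645, 0, 0, 0, 0],
  [0.88, -0.645, 0, 0, 0, 0],
  [0.88, -0.645, 0, 0, 0, 0],
])

```text
time: 2.0
ee_pos: [0.3569, -0.3589, 0.4049]
eef_rot: [0.993, 0.117, 0.0, 0.0]
ft_force: [-0.4, -0.1, 0.1]
width: 0.0563
grip_force: 0.0
```

Call:
play_rows([
  [0.88, -0.645, 0, 0, 0, 0],
  [0.88, -0.645, 0, 0, 0, 0],
  [0.88, -0.645, 0, 0, 0, 0],
  [0.88, -0.645, 0, 0, 0, 0],
  [0.88, -0.645, 0, 0, 0, 0],
])

```text
time: 2.5
ee_pos: [0.4628, -0.2353, 0.4046]
eef_rot: [0.993, 0.116, 0.0, -0.0]
ft_force: [0.1, -0.5, 0.1]
width: 0.0566
grip_force: 0.0
```

Call:
play_rows([
  [0.88, -0.645, 0, 0, 0, 0.83],
  [0.88, -0.645, 0, 0, 0, 0.83],
  [0.88, -0.645, 0, 0, 0, 0.83],
  [0.88, -0.645, 0, 0, 0, 0.83],
  [0.88, -0.645, 0, 0, 0, 0.83],
])

```text
time: 3.0
ee_pos: [0.5699, -0.1097, 0.4041]
eef_rot: [0.995, -0.101, -0.0, -0.001]
ft_force: [-0.7, -0.3, -1.0]
width: 0.0566
grip_force: 0.0
```

Call:
play_rows([
  [0, 0, 0, 0, 0, 0],
  [0, 0, 0, 0, 0, 0],
])

```text
time: 3.2
ee_pos: [0.5678, -0.1137, 0.4045]
eef_rot: [0.995, -0.103, -0.0, 0.001]
ft_force: [-0.2, -0.6, -0.5]
width: 0.0562
grip_force: 0.0
```

```bash
python3 - <<'E'
from h import *
im,K,A,o=cam("wrist"); cv2.imwrite("pics/w1.png",im)
print(np.round(proj([[.6796,-.1549,.028],[.6252,-.1482,.028],[.5736,-.1349,.028],[.5232,-.1227,.028],[.6616,-.0799,.01],[.6127,-.0698,.01],[.5637,-.0597,.01],[.5147,-.0498,.01]],K,A,o),1).tolist())
goto([0.57,-0.11,0.24])
E
```

```text
[[343.0, 97.3], [346.8, 155.7], [343.6, 208.4], [341.4, 256.0], [274.4, 134.0], [276.2, 182.6], [277.9, 228.1], [279.7, 270.7]]
t 3.25 share [ 0.01  -0.025  0.007] [ 0.002  0.001 -0.007] grasp now [ 0.5677 -0.1135  0.2411]
```

View pics/w1.png

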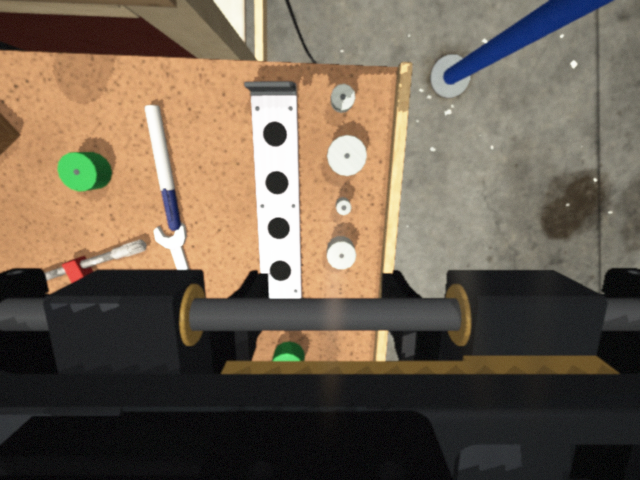

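The wrist view matches the projected positions to within about 1 px: slug_40 at (347,156), slug_24 at (343,97), slug_16 at (343,208), slug_32 at (341,255), and the marks as predicted. I'll move slug_40 first.

```bash
python3 - <<'E'
from h import *
goto([0.6252,-0.1482,0.10])
E
```

```text
t 3.25 share [0.422 0.148 0.941] [ 0.002  0.001 -0.007] grasp now [ 0.5677 -0.1135  0.2411]
```

Call:
play_rows([
  [0.42, 0.15, 0.94, 0, 0, 0],
  [0.42, 0.15, 0.94, 0, 0, 0],
  [0.42, 0.15, 0.94, 0, 0, 0],
  [0.42, 0.15, 0.94, 0, 0, 0],
  [0.42, 0.15, 0.94, 0, 0, 0],
])

```text
time: 3.75
ee_pos: [0.6251, -0.1467, 0.2625]
eef_rot: [0.995, -0.102, -0.001, -0.0]
ft_force: [0.8, 0.5, 0.9]
width: 0.0569
grip_force: 0.0
```

Call:
play_rows([
  [0, 0, 0, 0, 0, 0],
  [0, 0, 0, 0, 0, 0],
  [0, 0, 0, 0, 0, 0],
])

```text
time: 4.05
ee_pos: [0.6259, -0.1449, 0.2659]
eef_rot: [0.995, -0.101, 0.002, 0.0]
ft_force: [0.3, 0.3, -0.7]
width: 0.0567
grip_force: 0.0
```

```bash
python3 - <<'E'
from h import *
goto([0.6252,-0.1482,0.023]);goto([0.6252,-0.1482,0.023])
E
```

```text
t 4.05 share [-0.002  0.022  0.53 ] [ 0.001 -0.006  0.001] grasp now [ 0.6264 -0.1451  0.1024]
t 4.05 share [-0.002  0.022  0.53 ] [ 0.001 -0.006  0.001] grasp now [ 0.6264 -0.1451  0.1024]
```

Call:
play_rows([
  [0, 0.02, 0.52, 0, 0, 0],
  [0, 0.02, 0.52, 0, 0, 0],
  [0, 0.02, 0.52, 0, 0, 0],
  [0, 0.02, 0.52, 0, 0, 0],
  [0, 0.02, 0.52, 0, 0, 0],
])

```text
time: 4.55
ee_pos: [0.6254, -0.1479, 0.1869]
eef_rot: [0.995, -0.101, 0.001, 0.0]
ft_force: [-0.4, -0.3, -0.1]
width: 0.0568
grip_force: 0.0
```

Call:
play_rows([
  [0, 0, 0, 0, 0, 0],
  [0, 0, 0, 0, 0, 0],
  [0, 0, 0, 0, 0, 0],
  [0, 0, 0, 0, 0, 0],
  [0, 0, 0, 0, 0, 0],
], fingers=-1, squeeze=25)

```text
time: 5.05
ee_pos: [0.6252, -0.1481, 0.1861]
eef_rot: [0.995, -0.101, 0.0, 0.0]
ft_force: [-1.6, -0.6, 3.9]
width: 0.0397
grip_force: 25.0
```

```bash
python3 - <<'E'
from h import *
s=status.read_state(); print(s["width"],s["grip_force"],s["ft_force"])
goto([0.6616,-0.0799,0.034])
E
```

```text
0.03966270329995532 24.999689776450396 [-1.61638029 -0.62264703  3.87597598]
t 5.05 share [ 0.146 -0.494 -0.076] [ 0.    -0.001  0.   ] grasp now [ 0.6252 -0.1481  0.0226]
```

Call:
play_rows([
  [0, 0, -0.3, 0, 0, 0],
  [0, 0, -0.3, 0, 0, 0],
  [0.145, -0.49, -0.3, 0, 0, 0],
  [0.145, -0.49, -0.3, 0, 0, 0],
  [0.145, -0.49, -0.3, 0, 0, 0],
])

```text
time: 5.55
ee_pos: [0.6622, -0.0745, 0.2302]
eef_rot: [0.995, -0.098, -0.0, -0.002]
ft_force: [-0.2, 1.2, -3.0]
width: 0.0393
grip_force: 25.0
```

Call:
play_rows([
  [0, 0, 0, 0, 0, 0],
  [0, 0, 0, 0, 0, 0],
  [0, 0, 0, 0, 0, 0],
])

```text
time: 5.85
ee_pos: [0.6608, -0.0819, 0.2304]
eef_rot: [0.995, -0.102, -0.0, 0.0]
ft_force: [0.2, -1.0, -4.2]
width: 0.0397
grip_force: 25.0
```

```bash
python3 - <<'E'
from h import *
s=status.read_state(); print(s["width"],s["grip_force"],s["ft_force"])
goto([0.6616,-0.0799,0.034])
im,K,A,o=cam("wrist"); cv2.imwrite("pics/w2.png",im)
E
```

```text
0.03971839374895996 24.999730261042714 [ 0.16450203 -0.9631099  -4.15411528]
t 5.85 share [ 0.002 -0.014  0.219] [ 0.002  0.001 -0.003] grasp now [ 0.6607 -0.0821  0.0669]
```

View pics/w2.png

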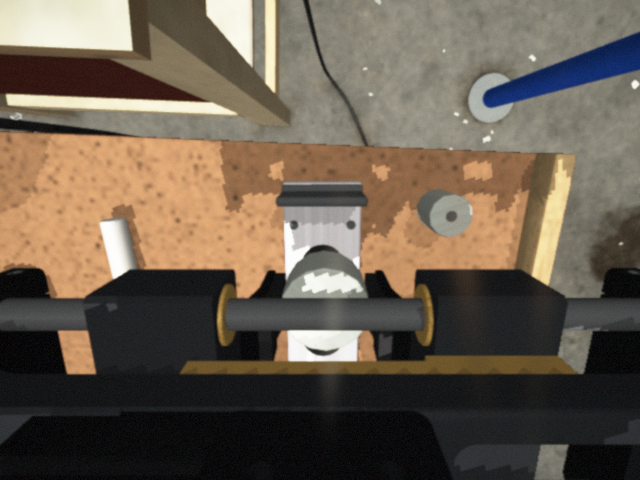

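Slug_40 is held at (323,300), centred on the strip, with the mark directly below it. I'll lower it now.

Call:
play_rows([
  [0, 0, 0.1, 0, 0, 0],
  [0, 0, 0.15, 0, 0, 0],
  [0, 0, 0.2, 0, 0, 0],
  [0, 0, 0.215, 0, 0, 0],
  [0, 0, 0.215, 0, 0, 0],
])

```text
time: 6.4
ee_pos: [0.6611, -0.0804, 0.1978]
eef_rot: [0.995, -0.101, -0.0, -0.0]
ft_force: [-0.2, 0.6, -2.6]
width: 0.0396
grip_force: 25.0
```

Call:
play_rows([
  [0, 0, 0, 0, 0, 0],
  [0, 0, 0, 0, 0, 0],
  [0, 0, 0, 0, 0, 0],
])

```text
time: 6.7
ee_pos: [0.6614, -0.0804, 0.1989]
eef_rot: [0.995, -0.101, 0.0, 0.0]
ft_force: [-0.4, -0.6, -2.0]
width: 0.0394
grip_force: 25.0
```

```bash
python3 - <<'E'
from h import *
s=status.read_state(); print(s["width"],s["grip_force"],s["ft_force"])
goto([0.6616,-0.0799,0.033])
E
```

```text
0.039398169943310024 24.99969398137182 [-0.43158516 -0.61532016 -2.01704649]
t 6.7 share [ 0.001 -0.004  0.016] [ 0.    -0.001  0.   ] grasp now [ 0.6615 -0.0804  0.0354]
```

Call:
play_rows([
  [0, 0, 0.016, 0, 0, 0],
  [0, 0, 0.016, 0, 0, 0],
  [0, 0, 0.016, 0, 0, 0],
])

```text
time: 7.0
ee_pos: [0.6613, -0.0804, 0.1961]
eef_rot: [0.995, -0.101, 0.0, 0.0]
ft_force: [0.2, 0.4, -2.2]
width: 0.0393
grip_force: 25.0
```

Call:
play_rows([
  [0, 0, 0, 0, 0, 0],
  [0, 0, 0, 0, 0, 0],
  [0, 0, 0, 0, 0, 0],
  [0, 0, 0, 0, 0, 0],
  [0, 0, 0, 0, 0, 0],
], fingers=0.3)

```text
time: 7.5
ee_pos: [0.6613, -0.0804, 0.1962]
eef_rot: [0.995, -0.101, 0.0, 0.0]
ft_force: [-0.2, 0.1, 0.0]
width: 0.0562
grip_force: 0.0
```

Call:
play_rows([
  [0, 0, -0.1, 0, 0, 0],
  [0, 0, -0.3, 0, 0, 0],
  [0, 0, -0.5, 0, 0, 0],
  [0, 0, -0.5, 0, 0, 0],
  [0, 0, -0.5, 0, 0, 0],
])

```text
time: 8.0
ee_pos: [0.6615, -0.0804, 0.2729]
eef_rot: [0.995, -0.101, 0.001, 0.0]
ft_force: [-0.4, -0.5, -0.7]
width: 0.0564
grip_force: 0.0
```

```bash
python3 - <<'E'
from h import *
im,K,A,o=cam("top");cv2.imwrite("pics/t2.png",cv2.resize(im[145:295,310:420],None,fx=3,fy=3))
goto([0.5232,-0.1227,0.11])
E
```

```text
t 8.05 share [-0.844  0.461 -0.013] [ 0.    -0.001  0.   ] grasp now [ 0.6612 -0.0805  0.1081]
```

Call:
play_rows([
  [-0.28, 0.153, 0, 0, 0, 0],
  [-0.56, 0.306, 0, 0, 0, 0],
  [-0.84, 0.46, 0, 0, 0, 0],
  [-0.84, 0.46, 0, 0, 0, 0],
  [-0.84, 0.46, 0, 0, 0, 0],
])

```text
time: 8.55
ee_pos: [0.523, -0.1233, 0.2707]
eef_rot: [0.995, -0.102, -0.0, 0.0]
ft_force: [-0.0, 0.1, 0.9]
width: 0.0565
grip_force: 0.0
```

Call:
play_rows([
  [0, 0, 0, 0, 0, 0],
  [0, 0, 0, 0, 0, 0],
  [0, 0, 0, 0, 0, 0],
  [0, 0, 0, 0, 0, 0],
])

```text
time: 8.95
ee_pos: [0.5244, -0.1223, 0.2709]
eef_rot: [0.995, -0.101, -0.0, -0.0]
ft_force: [-0.2, 0.1, -0.7]
width: 0.0563
grip_force: 0.0
```

```bash
python3 - <<'E'
from h import *
goto([0.5232,-0.1227,0.023])
E
```

```text
t 8.95 share [-0.007  0.005  0.563] [-0.001  0.     0.002] grasp now [ 0.5244 -0.1222  0.1074]
```

View pics/t2.png

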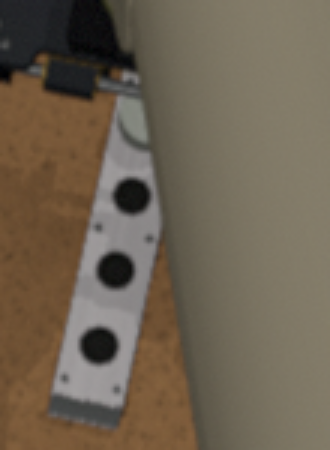

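The arm hides most of the row in this view, but slug_40 is visible standing on the far mark at crop (140,118). On to slug_32.

Call:
play_rows([
  [-0.007, 0.004, 0.2, 0, 0, 0],
  [-0.007, 0.004, 0.4, 0, 0, 0],
  [-0.007, 0.004, 0.56, 0, 0, 0],
  [-0.007, 0.004, 0.56, 0, 0, 0],
  [-0.007, 0.004, 0.56, 0, 0, 0],
])

```text
time: 9.45
ee_pos: [0.5231, -0.1228, 0.1875]
eef_rot: [0.995, -0.101, -0.0, -0.0]
ft_force: [0.3, 0.1, 1.2]
width: 0.0564
grip_force: 0.0
```

Call:
play_rows([
  [0, 0, 0, 0, 0, 0],
  [0, 0, 0, 0, 0, 0],
  [0, 0, 0, 0, 0, 0],
  [0, 0, 0, 0, 0, 0],
  [0, 0, 0, 0, 0, 0],
], fingers=-1)

```text
time: 9.95
ee_pos: [0.5229, -0.1231, 0.1875]
eef_rot: [0.995, -0.101, 0.0, 0.0]
ft_force: [-0.8, -0.4, 4.3]
width: 0.0313
grip_force: 25.0
```

```bash
python3 - <<'E'
from h import *
goto([0.6127,-0.0698,0.034])
E
```

```text
t 9.95 share [ 0.515 -0.468 -0.066] [ 0.001 -0.001  0.   ] grasp now [ 0.523  -0.1231  0.024 ]
```

Call:
play_rows([
  [0, 0, -0.3, 0, 0, 0],
  [0.1, -0.1, -0.33, 0, 0, 0],
  [0.3, -0.28, -0.33, 0, 0, 0],
  [0.515, -0.468, -0.33, 0, 0, 0],
  [0.515, -0.468, -0.33, 0, 0, 0],
])

```text
time: 10.45
ee_pos: [0.6155, -0.0655, 0.2364]
eef_rot: [0.995, -0.099, 0.001, -0.002]
ft_force: [-1.9, -0.1, -2.0]
width: 0.0312
grip_force: 25.0
```

Call:
play_rows([
  [0, 0, 0, 0, 0, 0],
  [0, 0, 0, 0, 0, 0],
  [0, 0, 0, 0, 0, 0],
  [0, 0, 0, 0, 0, 0],
  [0, 0, 0, 0, 0, 0],
])

```text
time: 10.95
ee_pos: [0.6123, -0.0703, 0.2368]
eef_rot: [0.995, -0.102, 0.0, 0.0]
ft_force: [-0.2, 0.1, -1.8]
width: 0.0315
grip_force: 25.0
```

```bash
python3 - <<'E'
from h import *
goto([0.6127,-0.0698,0.0345])
E
```

```text
t 10.95 share [ 0.002 -0.004  0.259] [ 0.001 -0.    -0.001] grasp now [ 0.6123 -0.0704  0.0733]
```

Call:
play_rows([
  [0.002, -0.003, 0.1, 0, 0, 0],
  [0.002, -0.003, 0.18, 0, 0, 0],
  [0.002, -0.003, 0.23, 0, 0, 0],
  [0.002, -0.003, 0.26, 0, 0, 0],
  [0.002, -0.003, 0.26, 0, 0, 0],
])

```text
time: 11.45
ee_pos: [0.6129, -0.0693, 0.1973]
eef_rot: [0.995, -0.101, -0.0, 0.0]
ft_force: [0.6, -0.1, -1.7]
width: 0.0311
grip_force: 25.0
```

Call:
play_rows([
  [0, 0, 0, 0, 0, 0],
  [0, 0, 0, 0, 0, 0],
  [0, 0, 0, 0, 0, 0],
])

```text
time: 11.75
ee_pos: [0.613, -0.0694, 0.1974]
eef_rot: [0.995, -0.101, -0.0, 0.0]
ft_force: [-0.2, -0.0, -1.3]
width: 0.0315
grip_force: 25.0
```

```bash
python3 - <<'E'
from h import *
print(status.read_state()["ft_force"])
goto([0.6127,-0.0698,0.034])
E
```

```text
[-0.21895662 -0.02109179 -1.34164287]
t 11.75 share [-0.001  0.003 -0.   ] [0. 0. 0.] grasp now [ 0.613  -0.0694  0.0339]
```

Call:
play_rows([
  [0, 0, 0.003, 0, 0, 0],
  [0, 0, 0.003, 0, 0, 0],
  [0, 0, 0.003, 0, 0, 0],
  [0, 0, 0.003, 0, 0, 0],
  [0, 0, 0.003, 0, 0, 0],
], fingers=0.2)

```text
time: 12.25
ee_pos: [0.613, -0.0694, 0.1972]
eef_rot: [0.995, -0.101, 0.0, 0.0]
ft_force: [-0.0, -0.2, 0.0]
width: 0.0512
grip_force: 0.0
```

Call:
play_rows([
  [0, 0, -0.1, 0, 0, 0],
  [0, 0, -0.3, 0, 0, 0],
  [0, 0, -0.5, 0, 0, 0],
  [0, 0, -0.5, 0, 0, 0],
  [0, 0, -0.5, 0, 0, 0],
])

```text
time: 12.75
ee_pos: [0.6132, -0.0694, 0.2737]
eef_rot: [0.995, -0.101, 0.001, 0.0]
ft_force: [0.1, 0.6, 0.4]
width: 0.0522
grip_force: 0.0
```

```bash
python3 - <<'E'
from h import *
goto([0.6796,-0.1549,0.11])
E
```

```text
t 12.75 share [0.548 0.469 0.002] [ 0.    -0.004  0.   ] grasp now [ 0.6136 -0.0695  0.1102]
```

Call:
play_rows([
  [0.2, 0.16, 0, 0, 0, 0],
  [0.4, 0.32, 0, 0, 0, 0],
  [0.55, 0.469, 0, 0, 0, 0],
  [0.55, 0.469, 0, 0, 0, 0],
  [0.55, 0.469, 0, 0, 0, 0],
])

```text
time: 13.25
ee_pos: [0.6794, -0.1553, 0.2708]
eef_rot: [0.995, -0.102, -0.001, -0.0]
ft_force: [-0.8, 0.6, -0.2]
width: 0.0522
grip_force: 0.0
```

Call:
play_rows([
  [0, 0, 0, 0, 0, 0],
  [0, 0, 0, 0, 0, 0],
  [0, 0, 0, 0, 0, 0],
  [0, 0, 0, 0, 0, 0],
])

```text
time: 13.65
ee_pos: [0.6795, -0.1544, 0.2724]
eef_rot: [0.995, -0.101, 0.0, 0.0]
ft_force: [-0.3, 0.2, 0.5]
width: 0.0521
grip_force: 0.0
```

```bash
python3 - <<'E'
from h import *
goto([0.6796,-0.1549,0.023])
E
```

```text
t 13.65 share [0.001 0.003 0.572] [ 0.    -0.     0.002] grasp now [ 0.6795 -0.1544  0.1089]
```

Call:
play_rows([
  [0, 0.003, 0.2, 0, 0, 0],
  [0, 0.003, 0.4, 0, 0, 0],
  [0, 0.003, 0.57, 0, 0, 0],
  [0, 0.003, 0.57, 0, 0, 0],
  [0, 0.003, 0.57, 0, 0, 0],
])

```text
time: 14.15
ee_pos: [0.6795, -0.1552, 0.1865]
eef_rot: [0.995, -0.101, -0.0, -0.0]
ft_force: [-0.6, 0.3, 0.7]
width: 0.0523
grip_force: 0.0
```

Call:
play_rows([
  [0, 0, 0, 0, 0, 0],
  [0, 0, 0, 0, 0, 0],
  [0, 0, 0, 0, 0, 0],
  [0, 0, 0, 0, 0, 0],
  [0, 0, 0, 0, 0, 0],
], fingers=-1)

```text
time: 14.65
ee_pos: [0.6795, -0.1554, 0.1869]
eef_rot: [0.995, -0.101, 0.0, 0.0]
ft_force: [-0.1, -0.2, 1.6]
width: 0.0233
grip_force: 25.0
```

```bash
python3 - <<'E'
from h import *
print(status.read_state()["width"]);goto([0.5637,-0.0597,0.034])
E
```

```text
0.023304703612263788
t 14.65 share [-0.885 -0.469 -0.071] [ 0.    -0.001  0.   ] grasp now [ 0.6796 -0.1554  0.0234]
```

Call:
play_rows([
  [0, 0, -0.3, 0, 0, 0],
  [0, 0, -0.55, 0, 0, 0],
  [-0.2, -0.1, -0.55, 0, 0, 0],
  [-0.45, -0.235, -0.55, 0, 0, 0],
  [-0.45, -0.235, -0.55, 0, 0, 0],
])

```text
time: 15.15
ee_pos: [0.6171, -0.1027, 0.2683]
eef_rot: [0.995, -0.099, -0.002, -0.001]
ft_force: [0.2, 0.6, -1.2]
width: 0.0231
grip_force: 25.0
```

Call:
play_rows([
  [-0.22, -0.117, 0, 0, 0, 0],
  [-0.435, -0.234, 0, 0, 0, 0],
  [-0.435, -0.234, 0, 0, 0, 0],
  [-0.435, -0.234, 0, 0, 0, 0],
  [-0.435, -0.234, 0, 0, 0, 0],
])

```text
time: 15.65
ee_pos: [0.5642, -0.0606, 0.2694]
eef_rot: [0.995, -0.102, 0.0, 0.0]
ft_force: [0.8, 0.4, -0.9]
width: 0.0232
grip_force: 25.0
```

Call:
play_rows([
  [0, 0, 0, 0, 0, 0],
  [0, 0, 0, 0, 0, 0],
  [0, 0, 0, 0, 0, 0],
])

```text
time: 15.95
ee_pos: [0.5639, -0.06, 0.269]
eef_rot: [0.995, -0.101, -0.0, -0.0]
ft_force: [0.1, 1.2, -0.7]
width: 0.0231
grip_force: 25.0
```

```bash
python3 - <<'E'
from h import *
goto([0.5637,-0.0597,0.034])
E
```

```text
t 15.95 share [-0.002 -0.002  0.477] [-0.  0. -0.] grasp now [ 0.5639 -0.06    0.1055]
```

Call:
play_rows([
  [-0.002, -0.002, 0.2, 0, 0, 0],
  [-0.002, -0.002, 0.35, 0, 0, 0],
  [-0.002, -0.002, 0.42, 0, 0, 0],
  [-0.002, -0.002, 0.465, 0, 0, 0],
  [-0.002, -0.002, 0.475, 0, 0, 0],
])

```text
time: 16.45
ee_pos: [0.5636, -0.0594, 0.1977]
eef_rot: [0.995, -0.101, -0.0, -0.0]
ft_force: [-0.0, -0.1, 0.1]
width: 0.0234
grip_force: 25.0
```

Call:
play_rows([
  [0, 0, 0, 0, 0, 0],
  [0, 0, 0, 0, 0, 0],
  [0, 0, 0, 0, 0, 0],
])

```text
time: 16.75
ee_pos: [0.5637, -0.0594, 0.1987]
eef_rot: [0.995, -0.101, 0.001, 0.0]
ft_force: [-0.4, -0.1, -0.4]
width: 0.023
grip_force: 25.0
```

```bash
python3 - <<'E'
from h import *
print(status.read_state()["ft_force"]);goto([0.5637,-0.0597,0.0335])
E
```

```text
[-0.40827964 -0.06410675 -0.36836129]
t 16.75 share [0.    0.002 0.011] [ 0.    -0.002  0.   ] grasp now [ 0.5639 -0.0595  0.0352]
```

Call:
play_rows([
  [0, 0, 0.011, 0, 0, 0],
  [0, 0, 0.011, 0, 0, 0],
  [0, 0, 0.011, 0, 0, 0],
])

```text
time: 17.05
ee_pos: [0.5637, -0.0594, 0.1967]
eef_rot: [0.995, -0.101, 0.001, 0.0]
ft_force: [0.2, -0.0, 2.7]
width: 0.0233
grip_force: 25.0
```

Call:
play_rows([
  [0, 0, 0, 0, 0, 0],
  [0, 0, 0, 0, 0, 0],
  [0, 0, 0, 0, 0, 0],
  [0, 0, 0, 0, 0, 0],
  [0, 0, 0, 0, 0, 0],
], fingers=0)

```text
time: 17.55
ee_pos: [0.5634, -0.0594, 0.1961]
eef_rot: [0.995, -0.101, -0.0, 0.0]
ft_force: [0.0, 0.2, -0.8]
width: 0.0432
grip_force: 0.0
```

Call:
play_rows([
  [0, 0, -0.1, 0, 0, 0],
  [0, 0, -0.3, 0, 0, 0],
  [0, 0, -0.5, 0, 0, 0],
  [0, 0, -0.5, 0, 0, 0],
  [0, 0, -0.5, 0, 0, 0],
])

```text
time: 18.05
ee_pos: [0.5637, -0.0593, 0.2726]
eef_rot: [0.995, -0.101, 0.001, 0.0]
ft_force: [0.1, -0.0, -0.3]
width: 0.0434
grip_force: 0.0
```

```bash
python3 - <<'E'
from h import *
goto([0.5736,-0.1349,0.11])
E
```

```text
t 18.05 share [ 0.166  0.48  -0.005] [ 0.    -0.004  0.   ] grasp now [ 0.564  -0.0594  0.1091]
```

Call:
play_rows([
  [0.08, 0.24, 0, 0, 0, 0],
  [0.168, 0.48, 0, 0, 0, 0],
  [0.168, 0.48, 0, 0, 0, 0],
  [0.168, 0.48, 0, 0, 0, 0],
  [0.168, 0.48, 0, 0, 0, 0],
])

```text
time: 18.55
ee_pos: [0.5734, -0.1338, 0.2707]
eef_rot: [0.995, -0.101, -0.001, -0.0]
ft_force: [0.2, 0.4, 0.3]
width: 0.0435
grip_force: 0.0
```

Call:
play_rows([
  [0, 0, 0, 0, 0, 0],
  [0, 0, 0, 0, 0, 0],
  [0, 0, 0, 0, 0, 0],
])

```text
time: 18.85
ee_pos: [0.5736, -0.1344, 0.2713]
eef_rot: [0.995, -0.101, 0.0, 0.0]
ft_force: [-0.3, 0.9, 0.3]
width: 0.0437
grip_force: 0.0
```

```bash
python3 - <<'E'
from h import *
goto([0.5736,-0.1349,0.023])
E
```

```text
t 18.85 share [0.001 0.004 0.565] [ 0.    -0.     0.002] grasp now [ 0.5736 -0.1344  0.1078]
```

Call:
play_rows([
  [0, 0.003, 0.2, 0, 0, 0],
  [0, 0.003, 0.4, 0, 0, 0],
  [0, 0.003, 0.565, 0, 0, 0],
  [0, 0.003, 0.565, 0, 0, 0],
  [0, 0.003, 0.565, 0, 0, 0],
])

```text
time: 19.35
ee_pos: [0.5735, -0.1351, 0.1863]
eef_rot: [0.995, -0.101, -0.0, -0.0]
ft_force: [0.7, 0.2, 0.1]
width: 0.0437
grip_force: 0.0
```

Call:
play_rows([
  [0, 0, 0, 0, 0, 0],
  [0, 0, 0, 0, 0, 0],
  [0, 0, 0, 0, 0, 0],
  [0, 0, 0, 0, 0, 0],
  [0, 0, 0, 0, 0, 0],
], fingers=-1, squeeze=15)

```text
time: 19.85
ee_pos: [0.5736, -0.1354, 0.1867]
eef_rot: [0.995, -0.101, 0.0, 0.0]
ft_force: [0.4, -0.1, 0.6]
width: 0.0157
grip_force: 15.0
```

```bash
python3 - <<'E'
from h import *
print(status.read_state()["width"]);goto([0.5147,-0.0498,0.034])
E
```

```text
0.015727803178335813
t 19.85 share [-0.499 -0.48  -0.072] [ 0.    -0.001  0.   ] grasp now [ 0.5736 -0.1355  0.0232]
```

Call:
play_rows([
  [0, 0, -0.3, 0, 0, 0],
  [0, 0, -0.45, 0, 0, 0],
  [-0.2, -0.2, -0.45, 0, 0, 0],
  [-0.4, -0.4, -0.45, 0, 0, 0],
  [-0.499, -0.48, -0.45, 0, 0, 0],
])

```text
time: 20.35
ee_pos: [0.5131, -0.0465, 0.2541]
eef_rot: [0.995, -0.1, -0.0, -0.0]
ft_force: [0.1, 0.4, 0.2]
width: 0.0154
grip_force: 15.0
```

Call:
play_rows([
  [0, 0, 0, 0, 0, 0],
  [0, 0, 0, 0, 0, 0],
  [0, 0, 0, 0, 0, 0],
  [0, 0, 0, 0, 0, 0],
  [0, 0, 0, 0, 0, 0],
])

```text
time: 20.85
ee_pos: [0.515, -0.0504, 0.2538]
eef_rot: [0.995, -0.102, -0.0, -0.0]
ft_force: [0.9, -1.3, -0.7]
width: 0.0157
grip_force: 15.0
```

```bash
python3 - <<'E'
from h import *
goto([0.5147,-0.0498,0.034])
E
```

```text
t 20.85 share [-0.003 -0.004  0.375] [-0.     0.    -0.001] grasp now [ 0.515  -0.0504  0.0903]
```

Call:
play_rows([
  [-0.002, -0.003, 0.15, 0, 0, 0],
  [-0.002, -0.003, 0.25, 0, 0, 0],
  [-0.002, -0.003, 0.32, 0, 0, 0],
  [-0.002, -0.003, 0.36, 0, 0, 0],
  [-0.002, -0.003, 0.373, 0, 0, 0],
])

```text
time: 21.35
ee_pos: [0.5144, -0.0493, 0.1974]
eef_rot: [0.995, -0.101, -0.0, -0.0]
ft_force: [-0.0, 0.0, -0.5]
width: 0.0153
grip_force: 15.0
```

Call:
play_rows([
  [0, 0, 0, 0, 0, 0],
  [0, 0, 0, 0, 0, 0],
  [0, 0, 0, 0, 0, 0],
  [0, 0, 0, 0, 0, 0],
])

```text
time: 21.75
ee_pos: [0.5146, -0.0493, 0.1984]
eef_rot: [0.995, -0.101, 0.0, 0.0]
ft_force: [-0.3, 0.4, -0.4]
width: 0.0157
grip_force: 15.0
```

```bash
python3 - <<'E'
from h import *
print(status.read_state()["ft_force"]);goto([0.5147,-0.0498,0.0335])
E
```

```text
[-0.34081989  0.38664893 -0.4191772 ]
t 21.75 share [0.001 0.003 0.01 ] [ 0.    -0.001  0.   ] grasp now [ 0.5148 -0.0494  0.0349]
```

Call:
play_rows([
  [0, 0, 0.01, 0, 0, 0],
  [0, 0, 0.01, 0, 0, 0],
  [0, 0, 0.01, 0, 0, 0],
])

```text
time: 22.05
ee_pos: [0.5146, -0.0493, 0.1967]
eef_rot: [0.995, -0.101, 0.0, 0.0]
ft_force: [-0.4, -0.4, 1.0]
width: 0.0156
grip_force: 15.0
```

Call:
play_rows([
  [0, 0, 0, 0, 0, 0],
  [0, 0, 0, 0, 0, 0],
  [0, 0, 0, 0, 0, 0],
  [0, 0, 0, 0, 0, 0],
  [0, 0, 0, 0, 0, 0],
], fingers=0)

```text
time: 22.55
ee_pos: [0.5145, -0.0493, 0.1965]
eef_rot: [0.995, -0.101, -0.0, 0.0]
ft_force: [-0.1, -1.0, 0.1]
width: 0.0417
grip_force: 0.0
```

Call:
play_rows([
  [0, 0, -0.1, 0, 0, 0],
  [0, 0, -0.3, 0, 0, 0],
  [0, 0, -0.6, 0, 0, 0],
  [0, 0, -0.9, 0, 0, 0],
  [0, 0, -0.9, 0, 0, 0],
])

```text
time: 23.05
ee_pos: [0.5161, -0.0487, 0.3388]
eef_rot: [0.995, -0.101, 0.005, 0.0]
ft_force: [1.5, 0.5, -1.1]
width: 0.0436
grip_force: 0.0
```

Call:
play_rows([
  [-0.3, 0.3, -0.3, 0, 0, 0],
  [-0.5, 0.6, -0.3, 0, 0, 0],
  [-0.6, 0.9, -0.3, 0, 0, 0],
  [-0.6, 0.9, -0.3, 0, 0, 0],
  [-0.6, 0.9, -0.3, 0, 0, 0],
])

```text
time: 23.55
ee_pos: [0.3971, -0.1661, 0.3777]
eef_rot: [0.995, -0.104, 0.0, 0.001]
ft_force: [0.8, 0.6, 0.1]
width: 0.0434
grip_force: 0.0
```

Call:
play_rows([
  [-0.3, 0.3, 0, 0, 0, 0],
  [-0.3, 0.6, 0, 0, 0, 0],
  [-0.3, 0.9, 0, 0, 0, 0],
  [-0.3, 0.9, 0, 0, 0, 0],
  [-0.3, 0.9, 0, 0, 0, 0],
])

```text
time: 24.05
ee_pos: [0.3282, -0.2866, 0.3768]
eef_rot: [0.995, -0.102, 0.0, -0.0]
ft_force: [0.1, 0.3, -0.1]
width: 0.0434
grip_force: 0.0
```

```bash
python3 - <<'E'
from h import *
im,K,A,o=cam("top"); cv2.imwrite("pics/t3.png",im)
M=np.array([[.6616,-.0799,.038],[.6127,-.0698,.038],[.5637,-.0597,.038],[.5147,-.0498,.038]])
print("expected top centres",proj(M,K,A,o).round(1).tolist())
cv2.imwrite("pics/t3c.png",cv2.resize(im[145:295,310:420],None,fx=4,fy=4,interpolation=cv2.INTER_CUBIC))
im,K,A,o=cam("scene"); cv2.imwrite("pics/s3.png",im)
E
```

```text
expected top centres [[359.9, 181.7], [354.4, 206.8], [348.7, 232.3], [343.1, 258.2]]
```

View pics/t3c.png

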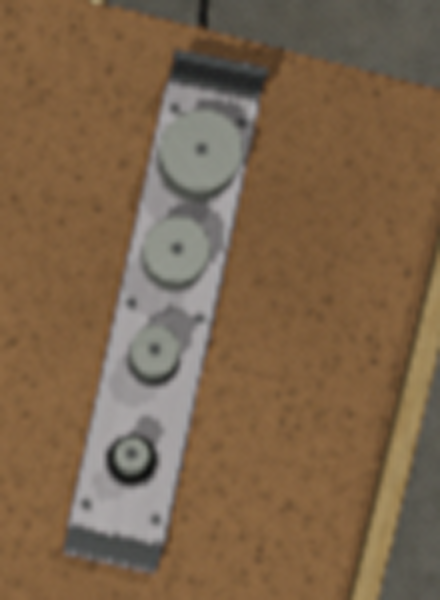

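View pics/s3.png

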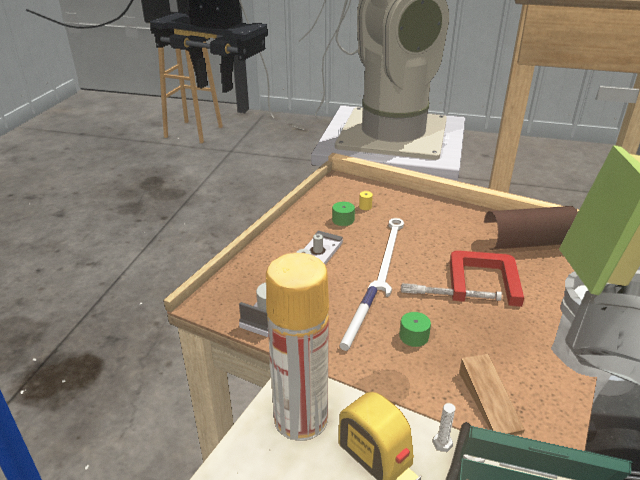

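The top crop shows all four slugs upright on their marks. Their centres are at full-image pixels (359.9,181.9), (353.9,206.6), (348.4,231.9) and (342.4,257.9), each within 1 px (about 2 mm) of where it should be. The scene view shows the wrench and marker where they were and the arm clear of everything, so I'm handing in.

```bash
python3 -c "
from bench import job
print(job.close_job())"
```

```text
the job is handed in; nothing more can be done
None
```

The job is handed in: the 40, 32, 24 and 16 mm slugs stand in order from the end plate, each about 2 mm or less from its mark's centre in the final picture, and the wrench and marker were not moved; no verdict came back.

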